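# Lay out a stack of bearing rings in the inspection dishes

### The arm

A 6-joint arm with a two-finger parallel gripper is mounted at the origin on the work surface. World frame = base frame: x ahead of the robot, y to its left, z up, the work surface at z = 0. Lengths are in mm, angles in degrees, forces in N, time in s.
With the tool pointing down it reaches from about 325 to 925 mm from the base axis. Payload 3.1 kg.
Tool frame: the origin (TCP) lies at the very end of the fingers, on their centre line; the grasp point (between the pads) lies grasp_offset behind it (grasp_offset is the distance from the TCP to the grasp point, in mm); z points along the fingers, x is the direction in which the jaws open and shut, and the axes are right-handed (so a half turn about z gives the same grasp; the last joint's range is limited). The gripper opens to 85 mm and grips with 20 to 120 N. Pads are 22 mm wide; open, the fingers measure 114 mm over their backs; the gripper's body (76 mm by 85 mm) begins 54 mm behind the grasp point. The pads swing forward as they close: fully open they stand 13 mm farther back than shut.
Start: joints at [-71.631, 12.427, 92.441, -0, 75.132, -6.429], TCP at [262.156, -567.374, 231.3] pointing down, gripper open.
Joint ranges: [-157.48, 157.48], [-44.54, 120.13], [17.64, 146.25], [-64.5, 244.5], [7.68, 150.69], [-147.95, 147.95]. Speed limits (degrees/s): [159.86, 159.86, 180, 180, 180, 180].

### API

Orientations are given as [roll, pitch, yaw] about the fixed x, y, z axes, in that order (R = Rz(yaw) Ry(pitch) Rx(roll)).
In Python, from station import * gives the robot as it stands. Calls block until the motion is done:
- goto(position, orientation): joint-space move of the TCP to a pose.
- move_l(position, attitude=None, speed=150): straight line of the TCP; attitude=None keeps the orientation; speed is the mean speed in mm/s.
- move_j(angles): joint-space move.
- grip(opening, squeeze=None): finger opening in mm; squeeze is the grip in N (None keeps the last); returns when the fingers have stopped.
- wait(seconds).
- solve_ik(position, orientation): joint angles nearest the present ones, or None.
- get_obs(): the state.
- get_image(name): name is "side" or "top" or "wrist"; returns the picture (400x640x3 uint8, red, green, blue); there is no depth.
- get_calibration(name): a dict with "fx", "fy", "cx", "cy" (pixels), "D" ([k1, k2, p1, p2, k3] as OpenCV has them; the pictures are not rectified), "R" (3x3) and "t" (3): a world point X has camera coordinates R X + t; the wrist camera has in their place "mount" (4x4, takes a point from camera to tool coordinates, whose origin is the TCP and whose axes are the tool frame's). Camera axes: x right, y down, z forward; pixel columns grow to the right and rows downward; lengths in mm; the calibration is good to about 2 mm. A picture is of the moment at which its call begins: read the wrist's pose just before it. get_calibration takes no time and is no camera call.
A pose or a line that the arm cannot do raises Unreachable and nothing moves.
- sign_off(): hands the job in, once; it reports no verdict.
Trained networks look in the newest picture that a camera, given by its name, has taken for a name from the list of things; names that differ only in an ending like _2 or _b are one class to them, and where a whole thing is asked for, a point or a joint stands for the part that bears it (a point fixed in the world has none). Each returns a list of dicts, best first, with "score" (0 to 1); they miss things now and then, are a little off and sometimes report something else, mostly with a low value. They report only what shows in the picture. A call takes as long as a camera call. They do not tell look-alikes from the thing itself.
- spot_in(name, camera): "extent" ([centre column, centre row, width, height] in pixels, round what is visible of it).
- regions_of(name, camera): "region" (400x640 bool, what is visible of it) and "extent" ([centre column, centre row, width, height] in pixels, round what is visible of it).
The state is a dict: "t": time; "joint_pos": joint angles; "qvel": joint speeds; "effort": joint torques, N m; "tcp_pos": TCP position; "ee_rot": TCP orientation; "wrist_force": force on the tool from outside, world axes, zero at the start; "moment": the same for the moment, N m; "grip_width": finger opening in mm.
Only numpy, scipy, OpenCV 4.12 (cv2) and the standard library are available. Lean on these libraries where they do the work, as an engineer would, in place of code of your own. Each camera call takes 0.05 s, during which the arm holds its last target.

### The job

Take the stack of four steel rings apart and lay each ring flat in the dish of its own size, ready for inspection: the largest ring in the largest dish, and so on down to the smallest ring in the smallest dish. Set the rings down without dropping them, and leave the calliper and the V-block where they are.

Things in the scene. Friction and masses are not known exactly. Their poses are not given: they have to be found in the camera images.
- ring_largest: Loose blackened steel ring, outer diameter 68 mm, bore 44 mm, height 22 mm, about 0.36 kg; starts at the bottom of the stack, on the table, lying flat. Origin: centre of its underside; z is the ring's axis (up).
- ring_large: Loose bright steel ring, outer diameter 56 mm, bore 32 mm, height 22 mm, about 0.28 kg; starts second from the bottom, on the largest ring, lying flat. Origin: centre of its underside; z is the ring's axis (up).
- ring_small: Loose blackened steel ring, outer diameter 45 mm, bore 24 mm, height 22 mm, about 0.19 kg; starts third from the bottom, on the large ring, lying flat. Origin: centre of its underside; z is the ring's axis (up).
- ring_smallest: Loose bright steel ring, outer diameter 34 mm, bore 16 mm, height 22 mm, about 0.12 kg; starts on top of the stack, lying flat. Origin: centre of its underside; z is the ring's axis (up).
- dish_largest: Fixed tan steel dish, round and shallow: outer diameter 94 mm, inside diameter 86 mm, floor 3 mm above the table, rim 7 mm above the table. Empty at the start. Origin: centre of its underside, on the table; z up. Fingers that hold a ring in it must stay above the rim (fingertips at least 5 mm above the ring's underside) to be able to open.
- dish_large: Fixed tan steel dish, round and shallow: outer diameter 82 mm, inside diameter 74 mm, floor 3 mm above the table, rim 7 mm above the table. Empty at the start. Origin: centre of its underside, on the table; z up. Fingers that hold a ring in it must stay above the rim (fingertips at least 5 mm above the ring's underside) to be able to open.
- dish_small: Fixed tan steel dish, round and shallow: outer diameter 71 mm, inside diameter 63 mm, floor 3 mm above the table, rim 7 mm above the table. Empty at the start. Origin: centre of its underside, on the table; z up. Fingers that hold a ring in it must stay above the rim (fingertips at least 5 mm above the ring's underside) to be able to open.
- dish_smallest: Fixed tan steel dish, round and shallow: outer diameter 60 mm, inside diameter 52 mm, floor 3 mm above the table, rim 7 mm above the table. Empty at the start. Origin: centre of its underside, on the table; z up. Fingers that hold a ring in it must stay above the rim (fingertips at least 5 mm above the ring's underside) to be able to open.
- calliper: Loose digital calliper, lying on the table beyond the dishes (far side), 230 mm long along its x, up to 70 mm wide, 12 mm high. Origin: under the middle of its length, on the table. To be left alone.
- v_block: Loose steel V-block, 50 (its x) x 40 (y) x 34 mm high, standing on the table among the dishes. Origin: centre of its underside. To be left alone.
Things that resemble listed ones, but are neither listed nor needed, are in the scene too. What is shaped like the dish_small but purple or turquoise is not meant.

How it is judged:
By the outcome, as a careful person would: the job done as asked, in the order asked, and still so for the second after the job is handed in, with the robot touching nothing.
It also fails if it takes over 120 s, if anything falls off the work surface, if the arm or the gripper's body presses on something with over 40 N, if the wrist force passes 120 N, or if a joint passes its speed limit or range.

## Working session

There is one attempt and no reset: what is moved stays moved. The work goes in short steps, each a Python script; the robot and the scene stay as the last script left them, time stands still between calls to the robot, and variables do not carry over. Pictures are saved under pics/ and viewed, and the job is handed in when it is done.

```bash
ls; mkdir -p pics; python3 - <<'E'
from station import *
import cv2
o=get_obs(); print(o)
for n in ("side","top","wrist"):
    im=get_image(n); cv2.imwrite(f"pics/{n}0.png",im[:,:,::-1])
    c=get_calibration(n); print(n,c)
    for nm in ("ring_largest","ring_large","ring_small","ring_smallest","dish_largest","dish_large","dish_small","dish_smallest","calliper","v_block"):
        print(n,nm,[(round(d['score'],2),[round(float(x),1) for x in d['extent']]) for d in spot_in(nm,n)])
E
```

```text
pics
{'t': 0.0, 'joint_pos': array([-7.16300549e+01,  1.24763647e+01,  9.25299331e+01, -3.93489431e-04,
        7.51305353e+01, -6.42860858e+00]), 'qvel': array([ 0.04756517, -0.02584759,  0.01278263, -0.01290666,  0.08593523,
       -0.00937362]), 'effort': array([ 3.43120573e-04, -3.96841729e+01, -3.03850579e+01, -6.80524863e-05,
        9.77409101e-03, -1.51932619e-05]), 'tcp_pos': array([ 261.90181771, -566.57779849,  229.95925341]), 'ee_rot': array([-1.79985057e+02,  1.36015385e-01, -6.52013271e+01]), 'wrist_force': array([-0.60796581, -0.46301059, -0.18789378]), 'moment': array([-0.05201653, -0.02032842, -0.05153257]), 'grip_width': 85.34021524454619}
side {'fx': 377.45406134263595, 'fy': 377.45406134263595, 'cx': 321.47541997071994, 'cy': 198.4725794173175, 'D': array([-0.0661764,  0.       ,  0.       ,  0.       ,  0.       ]), 'R': array([[-0.92789655, -0.37214669, -0.02269004],
       [-0.22807217,  0.61470338, -0.75506479],
       [ 0.2949425 , -0.69544705, -0.65525745]]), 't': array([576.0626644 , 219.88023404, 686.83949549])}
side ring_largest [(0.64, [424.9, 176.7, 26.
[... 1818 characters left out ...]
572710950125, 'cx': 320.08156374953796, 'cy': 200.10309103575122, 'D': array([-0.01344018,  0.        ,  0.        ,  0.        ,  0.        ]), 'mount': array([[ 9.99997335e-01, -1.50365685e-03,  1.75177341e-03,
         7.77988291e-01],
       [ 8.86403279e-04,  9.50717201e-01,  3.10058087e-01,
        -7.91337166e+01],
       [-2.13166208e-03, -3.10055708e-01,  9.50716001e-01,
        -1.42007905e+02],
       [ 0.00000000e+00,  0.00000000e+00,  0.00000000e+00,
         1.00000000e+00]])}
wrist ring_largest []
wrist ring_large []
wrist ring_small []
wrist ring_smallest []
wrist dish_largest []
wrist dish_large []
wrist dish_small []
wrist dish_smallest []
wrist calliper []
wrist v_block []
```

View pics/top0.png

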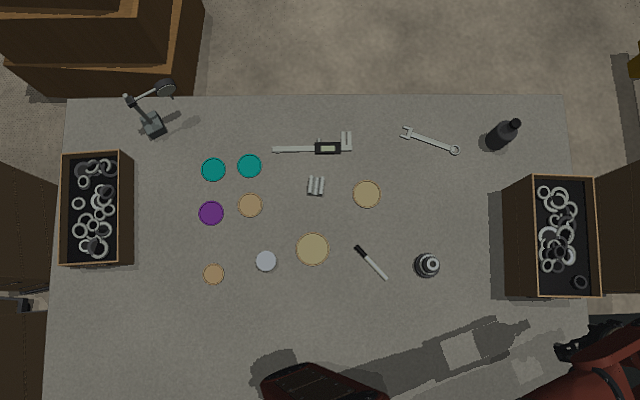

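View pics/side0.png

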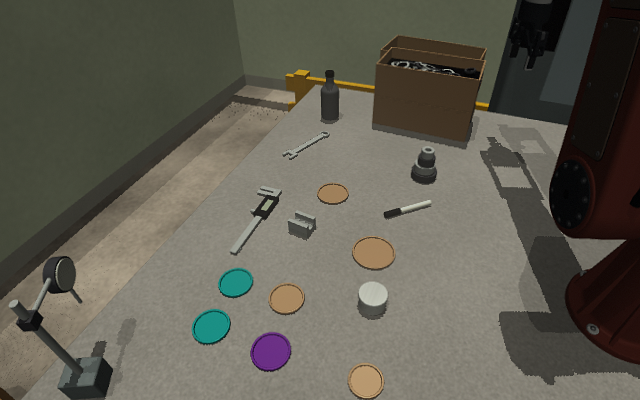

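```bash
python3 - <<'E'
import cv2
a=cv2.imread("pics/top0.png")[130:310,190:450]; cv2.imwrite("pics/topc.png",cv2.resize(a,None,fx=3,fy=3,interpolation=2))
a=cv2.imread("pics/side0.png")[130:380,190:460]; cv2.imwrite("pics/sidec.png",cv2.resize(a,None,fx=2.4,fy=2.4,interpolation=2))
E
```

```text
(no output)
```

View pics/topc.png

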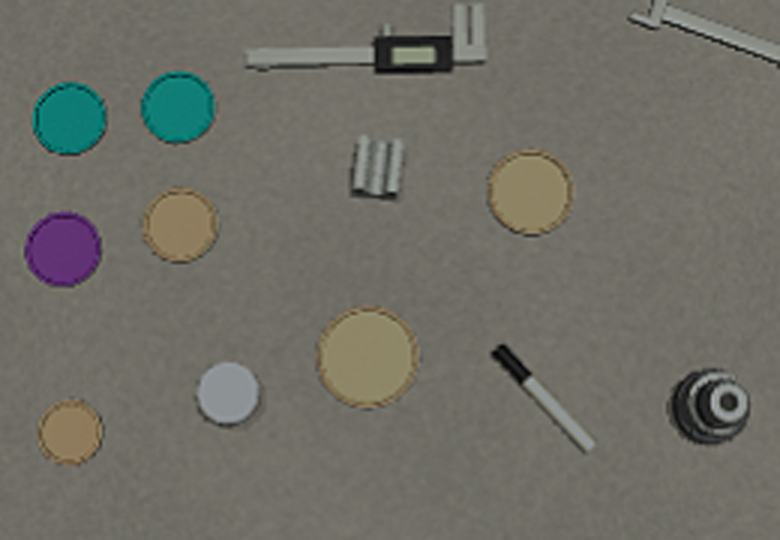

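View pics/sidec.png

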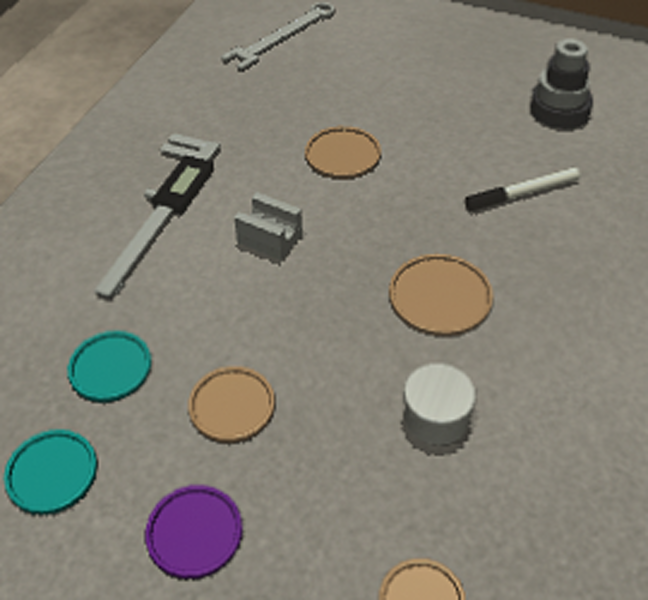

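Candidates in the top picture:
- **Tan dishes:** (312,249) is the largest, (366,194) large, (250,205) small and (214,274) smallest.
- **Look-alikes to ignore:** turquoise dishes at (214,169) and (249,165), a purple dish at (210,212), and a white cylinder at (265,261).
- **Rings:** the stack is at (427,265). The box rings at (95,210) and (560,230) are not meant.

Next I'll measure the positions.

```bash
cat > h.py <<'E'
from station import *
import station, numpy as np, cv2
from scipy.spatial.transform import Rotation as Rn
def cam(n,o=None):
    c=get_calibration(n); K=np.array([[c['fx'],0,c['cx']],[0,c['fy'],c['cy']],[0,0,1.]])
    if n=='wrist':
        T=np.eye(4);T[:3,:3]=Rn.from_euler('xyz',o['ee_rot'],degrees=True).as_matrix();T[:3,3]=o['tcp_pos']
        M=T@c['mount']; R=M[:3,:3].T; t=-R@M[:3,3]
    else: R,t=c['R'],c['t']
    return K,c['D'],R,t
def back(px,z,C):
    K,D,R,t=C
    u=cv2.undistortPoints(np.array(px,float).reshape(-1,1,2),K,D)[:,0]
    d=np.c_[u,np.ones(len(u))]@R; o=-R.T@t
    return o+d*((z-o[2])/d[:,2])[:,None]
def proj(X,C):
    K,D,R,t=C
    return cv2.projectPoints(np.array(X,float).reshape(-1,3),cv2.Rodrigues(R)[0],t,K,D)[0][:,0]
def save(n,im): cv2.imwrite("pics/"+n+".png",im[:,:,::-1])
E
python3 - <<'E'
from h import *
print([a for a in dir(station) if not a.startswith('_')], getattr(station,'grasp_offset',None))
for n,seeds in (('top',[(312,249),(366,194),(250,205),(214,274)]),('side',[(373,253),(332,194),(286,299),(366,381)])):
    im=cv2.imread(f"pics/{n}0.png"); hsv=cv2.cvtColor(im,cv2.COLOR_BGR2HSV)
    m=((hsv[...,0]>8)&(hsv[...,0]<30)&(hsv[...,1]>60)).astype(np.uint8)
    _,lab=cv2.connectedComponents(m); C=cam(n)
    for s in seeds:
        b=(lab==lab[s[1],s[0]]).astype(np.uint8)
        cs=max(cv2.findContours(b,0,1)[0],key=cv2.contourArea)[:,0]
        P=back(cs,7,C); (x,y),r=cv2.minEnclosingCircle(P[:,:2].astype(np.float32))
        print(n,s,b.sum(),P.mean(0)[:2].round(1),'mid',((P.max(0)+P.min(0))/2)[:2].round(1),'size',np.ptp(P,axis=0)[:2].round(1))
    # stack
C=cam('top'); print('stack top', back([(432.6,263.5)],88,C)); C=cam('side'); print(back([(427.5,149.5)],88,C))
E
```

```text
['Unreachable', 'get_calibration', 'get_image', 'get_obs', 'goto', 'grasp_offset', 'grip', 'move_j', 'move_l', 'regions_of', 'sign_off', 'solve_ik', 'spot_in', 'wait'] 18.700000000000003
top (312, 249) 903 [490.8  18.2] mid [491.1  16.9] size [91.1 90.9]
top (366, 194) 643 [ 643.7 -137. ] mid [ 643.8 -137. ] size [77.9 77.1]
top (250, 205) 491 [616.4 191.6] mid [617.4 190.8] size [68.5 67.6]
top (214, 274) 382 [424.6 290.6] mid [425.7 290.8] size [57.  57.9]
side (373, 253) 1174 [492.2  20.9] mid [492.4  20.6] size [93.1 96.1]
side (332, 194) 563 [ 643.9 -133.6] mid [ 644.5 -133.9] size [81.3 86.7]
side (286, 299) 924 [617.2 193.9] mid [617.6 193.1] size [72.2 72.1]
side (366, 381) 1069 [426.7 291.3] mid [426.9 291.1] size [59.3 61. ]
stack top [[ 440.57482657 -293.59236472   88.        ]]
[[ 442.06817693 -289.74874563   88.        ]]
```

```bash
python3 - <<'E'
from h import *
for yaw in (0,30,60,90,-30,-60):
    print(yaw,[None if (q:=solve_ik(p,[180,0,yaw])) is None else q.round(0) for p in ([441,-292,180],[491,19,60])])
goto([441,-292,190],[180,0,-60]); wait(0.3)
o=get_obs(); im=get_image('wrist'); save('w1',im); print(o['t'],o['tcp_pos'],o['ee_rot'])
for nm in ("ring_largest","ring_large","ring_small","ring_smallest"):
    print(nm,[(round(d['score'],2),d['extent']) for d in spot_in(nm,'wrist')])
for w in (68,40,20): 
    grip(w); save(f'wg{w}',get_image('wrist')); print(get_obs()['grip_width'])
grip(85); print(get_obs()['t'])
E
```

```text
0 [array([-41.,   4., 108.,  -0.,  68., -41.]), array([ -6.,   9., 117.,  -0.,  54.,  -6.])]
30 [array([-41.,   4., 108.,  -0.,  68., -71.]), array([ -6.,   9., 117.,  -0.,  54., -36.])]
60 [array([ -41.,    4.,  108.,    0.,   68., -101.]), array([ -6.,   9., 117.,  -0.,  54., -66.])]
90 [array([ -41.,    4.,  108.,    0.,   68., -131.]), array([ -6.,   9., 117.,  -0.,  54., -96.])]
-30 [array([-41.,   4., 108.,  -0.,  68., -11.]), array([ -6.,   9., 117.,  -0.,  54.,  24.])]
-60 [array([-41.,   4., 108.,  -0.,  68.,  19.]), array([ -6.,   9., 117.,  -0.,  54.,  54.])]
3.2 [ 440.75248982 -292.87213595  190.09569356] [ 1.79998353e+02 -1.22333736e-02 -6.00819538e+01]
ring_largest [(0.94, [324.1, 173.1, 68.2, 57.4]), (0.56, [327.4, 185.6, 49.5, 41.6])]
ring_large [(0.73, [325.7, 174.6, 59.8, 50.1])]
ring_small [(0.91, [326.7, 185.1, 47.6, 38.3])]
ring_smallest [(0.72, [321.5, 196.9, 40.3, 42.0])]
68.03579386841737
39.99451757626895
19.70324339786617
5.2917
```

```bash
python3 - <<'E'
import cv2,numpy as np
a=[cv2.imread(f"pics/{n}.png") for n in("w1","wg68","wg40","wg20")]
cv2.imwrite("pics/m1.png",cv2.resize(np.vstack([np.hstack(a[:2]),np.hstack(a[2:])]),(800,500)))
E
```

```text
(no output)
```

View pics/m1.png

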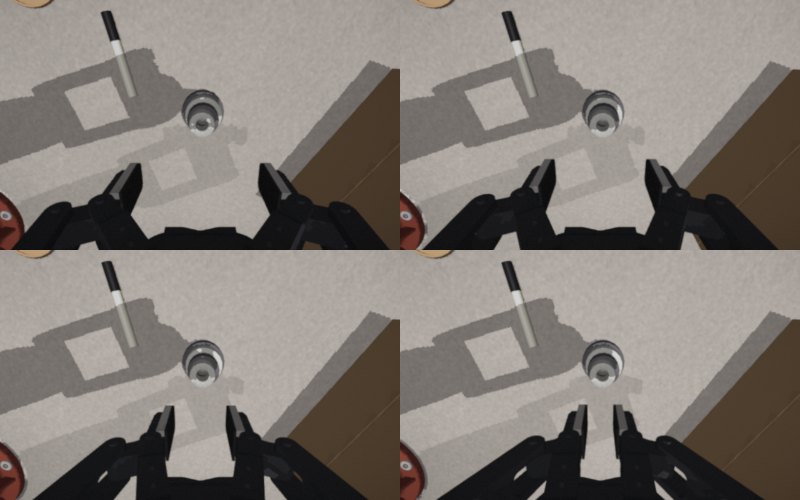

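View pics/w1.png

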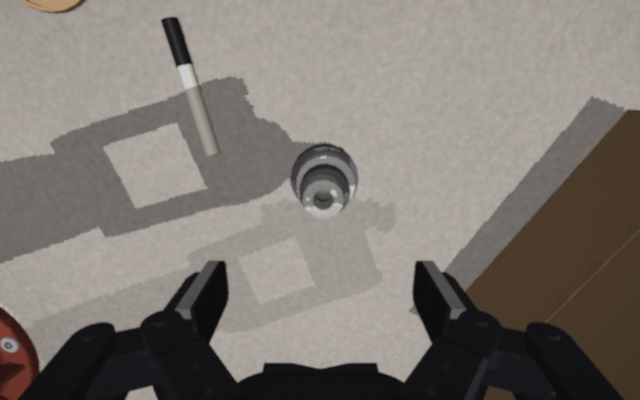

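```bash
python3 - <<'E'
from h import *
c=get_calibration('wrist');K=np.array([[c['fx'],0,c['cx']],[0,c['fy'],c['cy']],[0,0,1.]])
M=np.linalg.inv(c['mount'])
for w in (85.3,68,40,19.7):
  for z in (-13,-10,-5,0):
    print(w,z,[cv2.projectPoints(np.array([[x,y,z]],float),cv2.Rodrigues(M[:3,:3])[0],M[:3,3],K,c['D'])[0].ravel().round(0) for x in(-w/2,w/2) for y in (11,)])
o=[cv2.imread(f"pics/{n}.png")[230:400,180:460] for n in("w1","wg68","wg40","wg20")]
cv2.imwrite("pics/m2.png",cv2.resize(np.vstack([np.hstack(o[:2]),np.hstack(o[2:])]),None,fx=1.42,fy=1.42))
E
```

```text
85.3 -13 [array([227., 298.]), array([409., 297.])]
85.3 -10 [array([229., 294.]), array([407., 294.])]
85.3 -5 [array([231., 288.]), array([405., 288.])]
85.3 0 [array([234., 282.]), array([402., 282.])]
68 -13 [array([245., 298.]), array([391., 297.])]
68 -10 [array([247., 294.]), array([389., 294.])]
68 -5 [array([249., 288.]), array([387., 288.])]
68 0 [array([251., 282.]), array([385., 282.])]
40 -13 [array([275., 298.]), array([361., 297.])]
40 -10 [array([276., 294.]), array([360., 294.])]
40 -5 [array([277., 288.]), array([359., 288.])]
40 0 [array([279., 282.]), array([358., 282.])]
19.7 -13 [array([297., 298.]), array([339., 298.])]
19.7 -10 [array([297., 294.]), array([339., 294.])]
19.7 -5 [array([298., 288.]), array([338., 288.])]
19.7 0 [array([299., 282.]), array([338., 282.])]
```

View pics/m2.png

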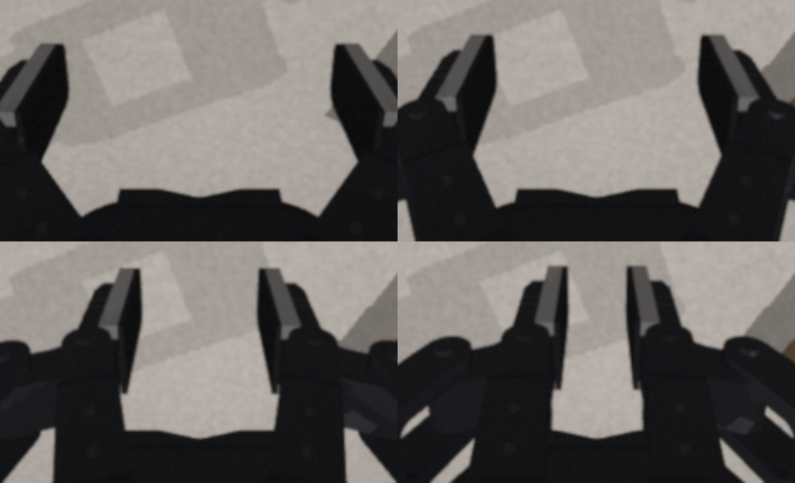

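```bash
python3 - <<'E'
from h import *
c=get_calibration('wrist');K=np.array([[c['fx'],0,c['cx']],[0,c['fy'],c['cy']],[0,0,1.]])
M=np.linalg.inv(c['mount'])
P=lambda X:cv2.projectPoints(np.array([X],float),cv2.Rodrigues(M[:3,:3])[0],M[:3,3],K,c['D'])[0].ravel()
for w,l,r,row in ((85.3,226,415,261),(68,246,396-0,255),(40,278,363,249),(19.7,299.5,342,247.5)):
  for z in (-15,-10,-5,0,5): print(w,row,z,P((-w/2,-11,z)).round(1),P((w/2,-11,z)).round(1))
E
```

```text
85.3 261 -15 [221.1 257.7] [414.7 257.3]
85.3 261 -10 [224.3 252.4] [411.6 252.1]
85.3 261 -5 [227.3 247.5] [408.7 247.2]
85.3 261 0 [230.1 242.8] [406.  242.5]
85.3 261 5 [232.7 238.5] [403.4 238.2]
68 255 -15 [240.7 257.7] [395.1 257.4]
68 255 -10 [243.3 252.4] [392.6 252.1]
68 255 -5 [245.7 247.5] [390.3 247.2]
68 255 0 [247.9 242.8] [388.2 242.6]
68 255 5 [250.  238.5] [386.2 238.2]
40 249 -15 [272.5 257.6] [363.4 257.5]
40 249 -10 [274.  252.4] [361.9 252.2]
40 249 -5 [275.5 247.4] [360.6 247.3]
40 249 0 [276.8 242.8] [359.3 242.7]
40 249 5 [278.  238.4] [358.2 238.3]
19.7 247.5 -15 [295.6 257.6] [340.3 257.5]
19.7 247.5 -10 [296.3 252.3] [339.6 252.3]
19.7 247.5 -5 [297.1 247.4] [339.  247.3]
19.7 247.5 0 [297.7 242.8] [338.4 242.7]
19.7 247.5 5 [298.4 238.4] [337.8 238.3]
```

```bash
python3 - <<'E'
from h import *
a=cv2.imread("pics/w1.png")[135:230,270:380]; cv2.imwrite("pics/w1c.png",cv2.resize(a,None,fx=6,fy=6,interpolation=2))
o=dict(tcp_pos=np.array([440.752,-292.872,190.096]),ee_rot=np.array([180,-.012,-60.08]))
C=cam('wrist',o)
im=cv2.resize(a,None,fx=6,fy=6,interpolation=2)
cols=[(0,0,255),(0,255,0),(255,0,0),(0,255,255)]
th=np.linspace(0,2*np.pi,60)
def draw(cx,cy,fn):
    b=im.copy()
    for (r,z),cl in zip(((17,88),(22.5,66),(28,44),(34,0)),cols):
        p=proj(np.c_[cx+r*np.cos(th),cy+r*np.sin(th),0*th+z],C)
        p=((p-[270,135]+.5)*6).astype(np.int32); cv2.polylines(b,[p],True,cl,1)
    p=proj(np.c_[cx+8*np.cos(th),cy+8*np.sin(th),0*th+88],C);cv2.polylines(b,[((p-[270,135]+.5)*6).astype(np.int32)],True,(0,0,255),1)
    cv2.imwrite(fn,b)
draw(441.3,-291.7,"pics/w1d.png")
E
```

```text
(no output)
```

View pics/w1c.png

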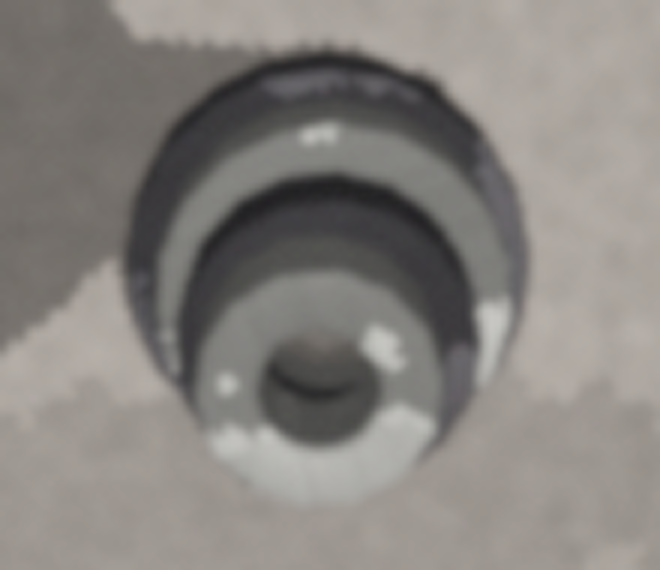

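View pics/w1d.png

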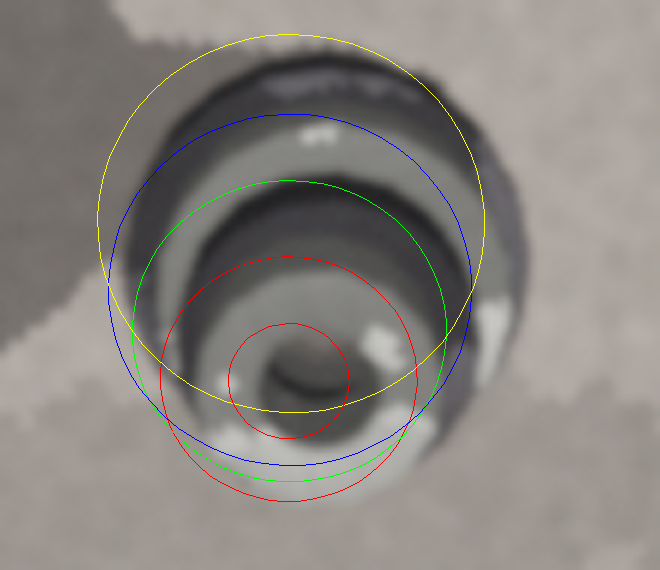

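```bash
cat >> h.py <<'E'
A=[180,0,-60]
RT=lambda w:13*(w/85)**2
def pick(xy,u,w,op):
    z=u+8-RT(w)
    x,y=xy; grip(op); goto([x,y,z+70],A); move_l([x,y,z+12],speed=200); move_l([x,y,z],speed=50); wait(.2)
    o=get_obs(); print('at',o['tcp_pos'].round(1),o['wrist_force'].round(1))
    grip(w-6,50); wait(.3); o=get_obs(); print('w',o['grip_width'],o['wrist_force'].round(1),o['t'])
    move_l([x,y,z+30],speed=60); move_l([x,y,200],speed=250); wait(.2)
    o=get_obs(); print('lift',o['grip_width'],o['wrist_force'].round(1),o['t'])
    save('lift%d'%w,get_image('wrist'))
def place(xy,w,op):
    x,y=xy; z0=3+8-RT(w)
    goto([x,y,200],A); move_l([x,y,z0+20],speed=250); move_l([x,y,z0+4],speed=60); wait(.3)
    f0=get_obs()['wrist_force'][2]
    z=z0+4
    while z>z0-4:
        z-=.4; move_l([x,y,z],speed=20); wait(.05); f=get_obs()['wrist_force'][2]
        if f-f0>1.5: break
    print('touch',round(z-z0,1),f-f0)
    grip(op); wait(.2); move_l([x,y,z+40],speed=100); move_l([x,y,200],speed=250)
    o=get_obs(); print('rel',o['grip_width'],o['t'])
E
python3 - <<'E'
from h import *
pick((441.6,-293.3),66,34,60)
E
```

```text
at [ 441.8 -293.5   72.2] [-0.  -0.4 -0.6]
w 32.37137154941331 [-0.4  0.2  5.6] 7.675
lift 32.27014392143713 [-0.7  0.1 -1.4] 9.0667
```

View pics/lift34.png

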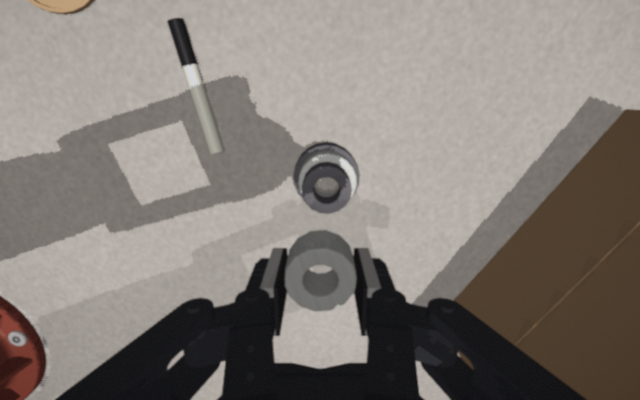

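```bash
python3 - <<'E'
from h import *
place((424.5,290),34,48)
save('pl34t',get_image('top')); 
goto([441.6,-293.3,200],A); wait(.3); o=get_obs(); im=get_image('wrist'); save('w2',im); print(o['tcp_pos'],o['t'])
a=cv2.resize(im[110:240,260:400],None,fx=4,fy=4,interpolation=2)
t=cv2.resize(cv2.imread('pics/pl34t.png')[:,:,::-1][240:310,180:260],None,fx=6,fy=6)[:,:]
h=max(len(a),len(t)); b=np.zeros((h,a.shape[1]+200,3),np.uint8)
b=np.hstack([np.pad(a,((0,h-len(a)),(0,0),(0,0))),np.pad(t,((0,h-len(t)),(0,0),(0,0)))]); s=min(1,800/b.shape[1]); save('c2',cv2.resize(b,None,fx=s,fy=s))
save('side2',get_image('side'))
E
```

```text
touch 0.4 3.5359712480163887
rel 47.63016004116989 17.2583
[ 441.86192729 -292.862714    200.03638036] 19.7
```

View pics/c2.png

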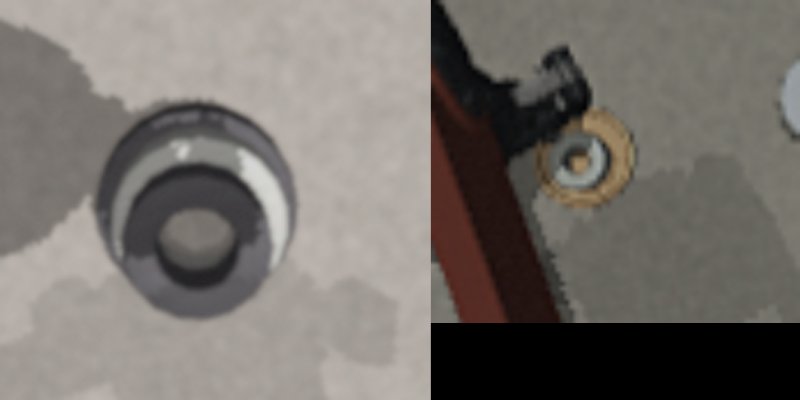

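View pics/side2.png

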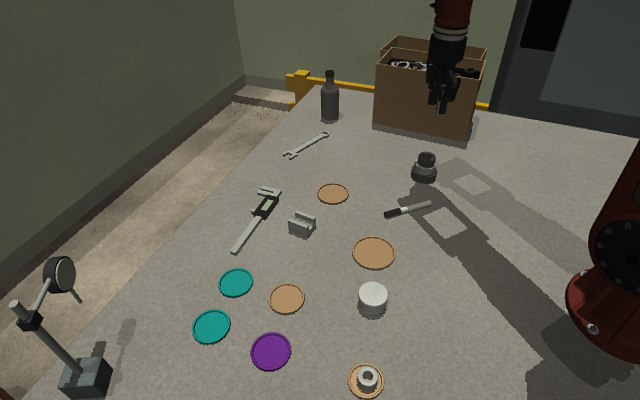

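```bash
python3 - <<'E'
from h import *
C=cam('wrist',dict(tcp_pos=np.array([441.86,-292.86,200.04]),ee_rot=np.array([180,0,-60.])))
p=back([(324.3,188.3)],66,C)[0,:2]; print(p); p=p-2*np.array([.5,-.87]); print(p)
pick(p,44,45,68)
place((616,191),45,58)
save('pl45t',get_image('top')); 
goto([*p,200],A); wait(.3); o=get_obs(); im=get_image('wrist'); save('w3',im); print(o['tcp_pos'],o['t'])
save('side3',get_image('side'))
save('c3',cv2.resize(im[110:240,260:400],None,fx=4,fy=4,interpolation=2))
E
```

```text
[ 444.38490649 -297.18599818]
[ 443.38490649 -295.44599818]
at [ 443.5 -295.6   48.6] [0.5 0.8 0.2]
w 42.37068079063236 [0.3 0.1 3.3] 22.2333
lift 42.60613380457669 [-0.4  0.  -2.1] 23.7167
touch -0.0 3.9436686729614925
rel 57.85837960391275 32.0
[ 443.75788599 -295.02740226  200.00358382] 34.2167
```

View pics/c3.png

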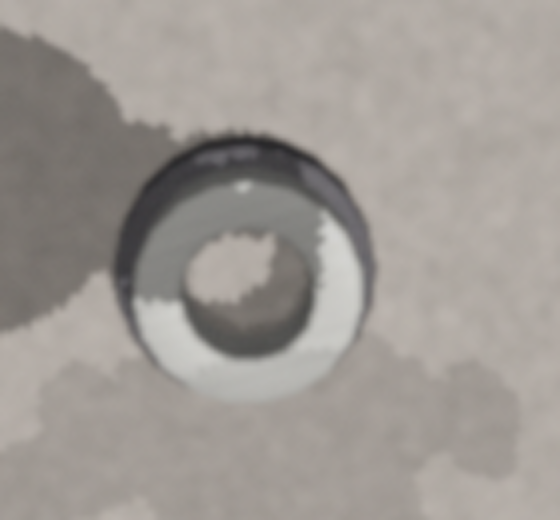

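View pics/side3.png

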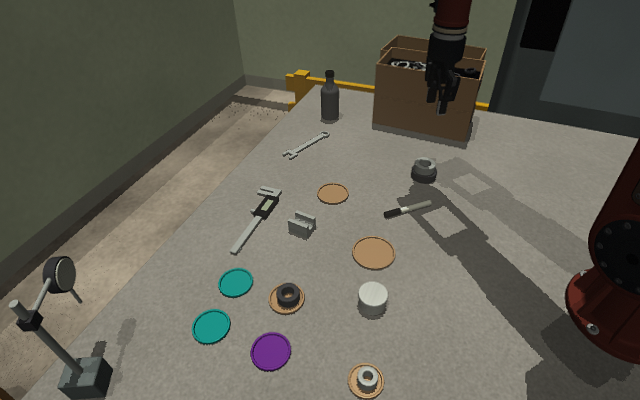

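View pics/lift45.png

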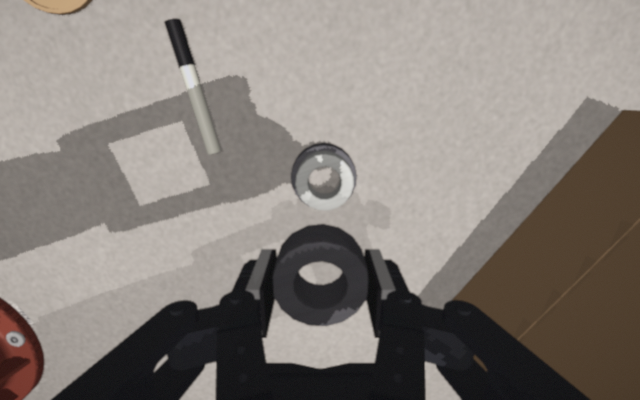

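The smallest and small rings lie in their dishes (side view (367,380) and (288,297)). The large ring's centre is at wrist pixel (322,183).

```bash
python3 - <<'E'
from h import *
o=get_obs(); C=cam('wrist',o)
p=back([(322,183)],44,C)[0,:2]; print(p); p=p-2*np.array([.5,-.87]); print(p)
pick(p,22,56,80)
place((643,-136),56,70)
goto([*p,200],A); wait(.3); o=get_obs(); im=get_image('wrist'); save('w4',im); print(o['tcp_pos'],o['t'])
save('side4',get_image('side'))
save('c4',cv2.resize(im[110:240,260:400],None,fx=4,fy=4,interpolation=2))
E
```

```text
[ 444.29726982 -298.46929808]
[ 443.29726982 -296.72929808]
at [ 443.4 -296.9   24.6] [-0.4  0.6 -0.1]
w 53.19555627701652 [-0.4 -0.5  4.1] 36.8583
lift 53.61949043731524 [-0.4 -0.5 -2.3] 38.4417
touch -0.0 4.186520763384282
rel 70.05745105708266 45.8917
[ 444.09770748 -296.19379863  199.98806421] 47.2
```

View pics/c4.png

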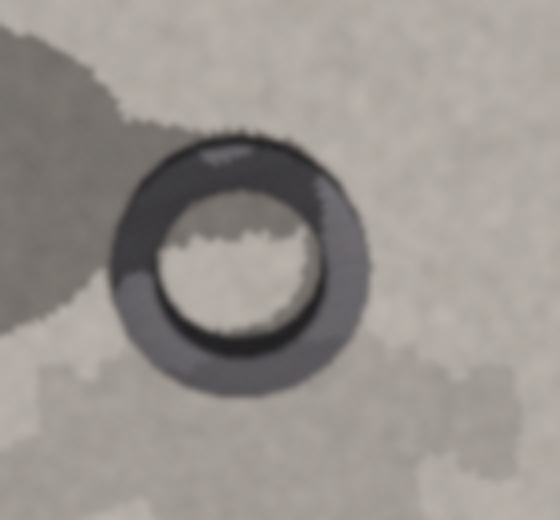

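View pics/side4.png

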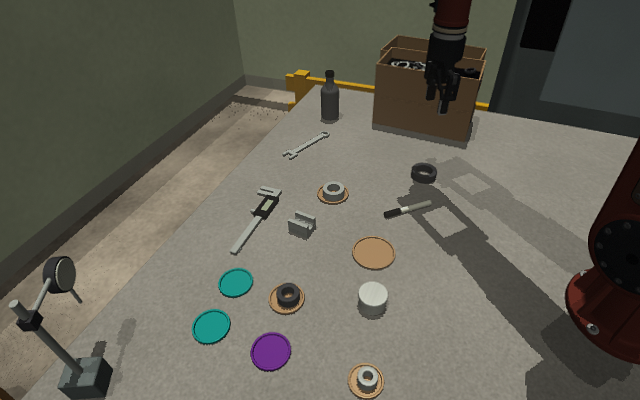

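View pics/lift56.png

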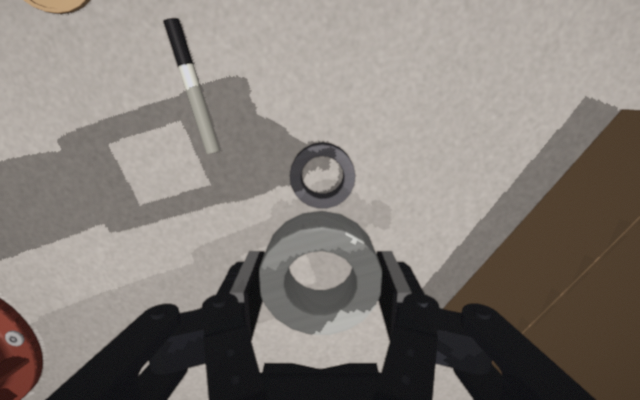

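```bash
python3 - <<'E'
from h import *
o=get_obs(); C=cam('wrist',o)
p=back([(320,177.5)],22,C)[0,:2]; print(p); p=p-2*np.array([.5,-.87]); print(p)
pick(p,0,68,85)
E
```

```text
[ 443.50454472 -298.04431054]
[ 442.50454472 -296.30431054]
at [ 4.426e+02 -2.964e+02 -1.000e-01] [-0.3  0.7 -0.7]
w 64.72393674885014 [ 0.8 -0.6  3.6] 49.8333
lift 64.89660691842947 [-0.6 -0.4 -4.3] 51.5167
```

View pics/lift68.png

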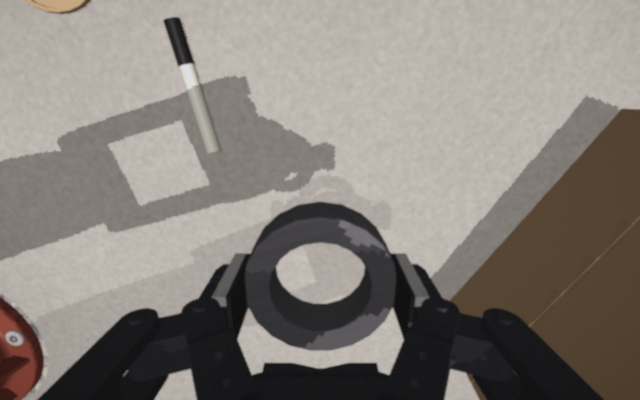

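Gripped level and well centred. Placing it now.

```bash
python3 - <<'E'
from h import *
place((491,18.5),68,82)
goto([441,-292,220],A); wait(.3)
t=get_image('top'); s=get_image('side'); save('f_top',t)
print(get_obs()['t'])
save('f_c',cv2.resize(t[130:310,190:450],None,fx=3,fy=3,interpolation=2))
save('f_s',cv2.resize(s[130:400,190:460],None,fx=2.2,fy=2.2,interpolation=2))
E
```

```text
touch -0.0 6.975611569173852
rel 82.27092835076493 59.2
60.8
```

View pics/f_c.png

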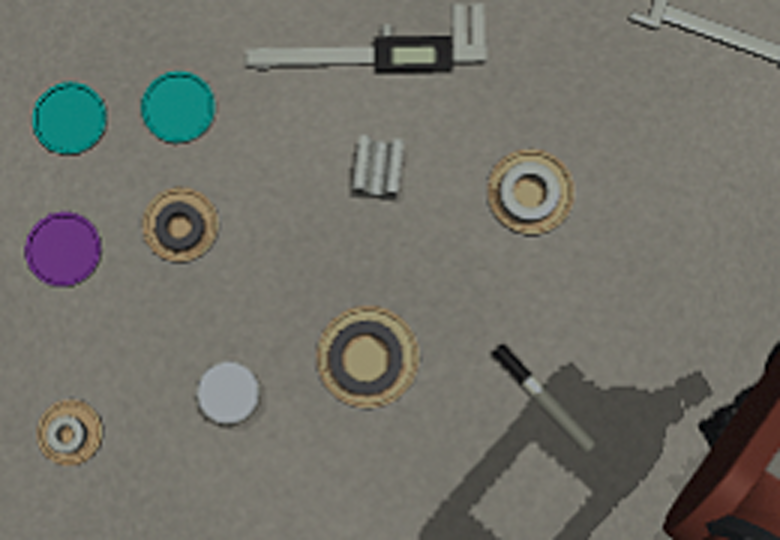

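View pics/f_s.png

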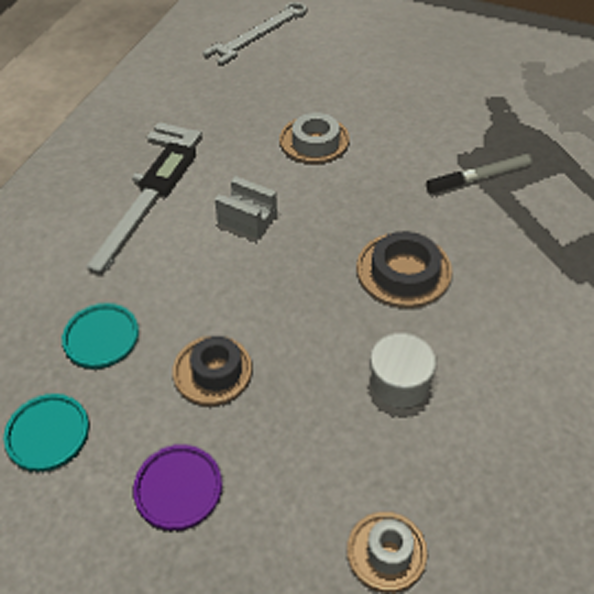

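```bash
python3 -c "
from station import *
sign_off(); print(get_obs()['t'])"
```

```text
the job is handed in; nothing more can be done
the job is handed in; nothing more can be done
```

All four rings are out of the stack and lying flat in the tan dish of their own size; the job is handed in at about 61 s of the 120 s allowed.

- **How it was done:** I took the rings from the top of the stack down. I lowered each one in 0.4 mm steps until the wrist felt contact, then opened the fingers. Contact came within 0.4 mm of the expected dish floor every time, at 3.5 to 7 N.
- **Last checks:** The final top and side pictures show each ring flat inside its rim, and the gripper well clear. The smallest ring is about 3 mm off centre, within its 9 mm of slack.
- **Left alone:** The calliper, the V-block and the look-alike dishes appear unmoved from the first pictures.
- **What disagreed:** The wrist camera placed the stack about 2 mm to one side of where the top and side cameras did. I corrected for that when picking. The gripper also read 2 to 3 mm narrower than the true ring diameters, but every grip held.

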